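# Shut the seasoning drawers and the storage box

## Task

Close up the seasoning station before the table is wiped: with the fingertips only, push both open drawers of the low drawer unit fully home, and push the open lid of the clear storage box all the way down onto its rim. Push steadily without slamming, do not pull anything further open, do not lift or shove the box, and leave everything else on the table where it stands.

Things in the scene. Friction and masses are not known exactly. Their poses are not given: they have to be found in the camera images.
- unit: low teal drawer unit with an oak-coloured top, fixed to the table: 320 wide (its y), 200 deep (its x), 100 high, two drawers side by side. Origin on the table, on its middle line, 80 mm behind the front of its carcass. Its x axis is level and points from the fronts to the back: the direction in which the drawers are pushed shut; its y axis points to its left drawer (the robot's left), z up
- drawer_left (a joint): how far the drawer on the +y side of the unit stands out, m: 0 is fully shut, it starts 0.04 to 0.085 open and could come out to 0.15. About 2 N of sliding friction, no spring or latch: stays where it is left
- drawer_left_pull (a point): middle of the outermost face of the left drawer's bar pull, 54 mm above the table (moves with the drawer). The pull is a 10 mm thick level steel bar about 70 long, standing 27 mm out from a flat front 150 wide and 72 high (12 to 84 mm above the table); pushing on the bar or on the front both work
- drawer_right (a joint): the same for the drawer on the -y side
- drawer_right_pull (a point): the same point on the right drawer
- box: clear plastic storage box standing loose on the table, 200 (its x) by 260 (its y) by 110 high, 2.2 kg. Origin on the table, on its middle line, 85 mm behind its centre (towards its hinged far side). Its x axis is level and points from its front to its hinge side, z up
- lid (a joint): opening angle of the box's white lid, rad: 0 is flat on the rim, it starts at 0.6 to 1.2 and swings up to 1.9. Stiff hinge that stays at any angle; it takes about 2 to 4 N near the free edge to push it shut. Over this range the raised free edge stays on the robot side of the hinge, so the top face looks up and away from the robot
- lid_hinge (a point): middle of the lid's hinge line, level along the box's y axis, at the box's far rim, 111 mm above the table, on the underside of the lid
- lid_edge (a point): middle of the lid's free edge, on its top face, 200 mm from the hinge line (moves with the lid; shut, it is 119 mm above the table). The lid is a flat plate 8 mm thick, 274 wide
- spice_jar: small jar, 42 across, 75 high, standing on the unit's top; leave it. Origin at the centre of its underside
- pepper_mill: wooden pepper mill, 44 across, 115 high, standing on the unit's top; leave it. Origin at the centre of its underside
- bowl: steel bowl, 96 across, 45 high; leave it. Origin at the centre of its underside
- mug: white mug, 76 across, 90 high; leave it. Origin at the centre of its underside
- bottle: clear water bottle, 68 across, 210 high, behind the work; leave it. Origin at the centre of its underside
- spatula: kitchen spatula lying on the table; leave it. Origin under its middle
- tin: round tin with a paper label, 70 across, 90 high; leave it. Origin at the centre of its underside

How it is judged:
By the outcome, as a careful person would: the job done as asked, in the order asked, and still so for the second after the job is handed in, with the robot touching nothing.
It also fails if it takes over 67 s, if anything falls off the work surface, if the arm or the gripper's body presses on something with over 40 N, if the wrist force passes 120 N, or if a joint passes its speed limit or range.

## Robot

A 6-joint arm with a two-finger parallel gripper is mounted at the origin on the work surface. World frame = base frame: x ahead of the robot, y to its left, z up, the work surface at z = 0. Lengths are in m, angles in rad, forces in N, time in s.
With the tool pointing down it reaches from about 0.35 to 0.775 m from the base axis. Payload 7.3 kg.
Tool frame: the origin (TCP) lies at the very end of the fingers, on their centre line; the grasp point (between the pads) lies 19 mm behind it; z points along the fingers, y is the line along which they close (so a half turn about z gives the same grasp; the last joint's range is limited). The gripper opens to 92 mm and grips with 3 to 60 N. Pads are 19 mm wide; open, the fingers measure 130 mm over their backs; the gripper's body (75 mm by 190 mm) begins 47 mm behind the grasp point.
Start: joints at [0.976, 0.342, 1.524, -0, 1.275, -0.146], TCP at [0.228, 0.473, 0.227] pointing down, gripper open.
Joint ranges: [-2.53, 2.53], [-0.77, 2.02], [0.04, 2.7], [-1, 4.14], [0.28, 2.66], [-3.11, 3.11]. Speed limits (rad/s): [2.57, 2.57, 3.14, 3.14, 3.14, 3.14].

## Interface

Orientations are given as [roll, pitch, yaw] about the fixed x, y, z axes, in that order (R = Rz(yaw) Ry(pitch) Rx(roll)).
In Python, from cell import observe, read_camera, get_calibration, hand_in, search_frame gives the robot as it stands.
- The arm moves only by the tool step_arm, never from a script. Its argument "commands" is a list of rows, each an object with "translation": the shift along the tool's x, y, z in mm, a list of three; "roll": the turn about the tool's z in rad. In form: [{"translation": [x, y, z], "roll": roll}, ...]. A call has 1 to 20 rows; each row shifts and turns the commanded pose from where the row before left it, along the tool's axes as they then stand; what a row does not reach is not made up. A row lasts 1/12 s, in which the tool goes at most 41.7 mm and 7.16 degrees, less where a joint would pass 70% of its speed; a pose out of reach is approached as far as the arm can. A call is refused whole if a number of a shift passes 41.7 or a number of a turn 0.125, either way. A call with a gripper value outside its range is refused whole. "fingers" is the opening, from 0 (shut) to 1 (fully open), set as the call begins (left out, the last holds). The fingers move at their own pace and stop on an object; "grip_force" is the grip in N (left out, the last holds). Time passes only in rows, so rows that do not move let the fingers close. It gives the time, the measured TCP pose, the force, the opening and the grip force at its end, in the units of the state.
- observe(): the state, without advancing time (a new reading comes with each control period).
- read_camera(name): name is "scene" or "top"; returns the picture (480x640x3 uint8, red, green, blue); there is no depth.
- get_calibration(name): a dict with "camera_matrix" (3x3 intrinsics, pixels), "world_from_camera" (4x4, takes a point from camera to world coordinates). Camera axes: x right, y up, looking along -z (the intrinsics and any distortion apply to the point x, -y, -z); pixel columns grow to the right and rows downward; lengths in m; the calibration is good to about 2 mm. A picture is of the moment at which its call begins. get_calibration takes no time and is no camera call.
- hand_in(): hands the job in; it is judged then, once.
Trained networks look in the newest picture that a camera, given by its name, has taken for a name from the list of things; names that differ only in an ending like _2 or _b are one class to them, and where a whole thing is asked for, a point or a joint stands for the part that bears it (a point fixed in the world has none). Each returns a list of dicts, best first, with "confidence" (0 to 1); they miss things now and then, are a little off and sometimes report something else, mostly with a low value. They report only what shows in the picture. A call takes as long as a camera call.
- search_frame(camera, name): "at" ([x, y, z] in m, in world coordinates, good to about 4 mm: the middle of the surface that is visible of it).
The state is a dict: "time": time; "qpos": joint angles; "qvel": joint speeds; "joint_efforts": joint torques, N m; "tool_pos": TCP position; "tool_rot": TCP orientation; "contact_force": force on the tool from outside, world axes, zero at the start; "torque": the same for the moment, N m; "opening": finger opening in m; "grip_force": force on a finger pad.
Only numpy, scipy, OpenCV 4.12 (cv2) and the standard library are available. Lean on these libraries where they do the work, as an engineer would, in place of code of your own. Each camera call takes 0.05 s, during which the arm holds its last target. There are 200 camera calls.

## Working session

There is one attempt and no reset: what is moved stays moved. The work goes in short steps, Python scripts to look and compute and a tool call to move; the robot and the scene stay as the last step left them, time stands still between calls to the robot, and variables do not carry over. Pictures are saved under pics/ and viewed, at most 10 in all, crops included, and the job is handed in when it is done.

Besides the shell and the picture viewer there is one more tool, called after "Emit:" as name(argument=value, ...) on one line, values as JSON. step_arm: Moves the arm, as the interface text tells. Its arguments: {"type":"object","properties":{"commands":{"type":"array"},"fingers":{"type":"number"},"grip_force":{"type":"number"}},"required":["commands"]}

```bash
mkdir -p pics; ls; cat > h.py <<'E'
import numpy as np,cv2
from cell import *
def snap(c,f):
    im=read_camera(c); cv2.imwrite('pics/'+f,im[:,:,::-1]); return im
def proj(c,p):
    k=get_calibration(c);K=np.array(k["camera_matrix"]);T=np.linalg.inv(np.array(k["world_from_camera"]))
    q=T[:3,:3]@np.array(p)+T[:3,3];q=np.array([q[0],-q[1],-q[2]]);u=K@q;return u[:2]/u[2]
def ray(c,uv):
    k=get_calibration(c);K=np.array(k["camera_matrix"]);T=np.array(k["world_from_camera"])
    d=np.linalg.inv(K)@np.array([*uv,1]);return T[:3,3],T[:3,:3]@np.array([d[0],-d[1],-d[2]])
def atz(c,uv,z):
    o,d=ray(c,uv);return o+d*(z-o[2])/d[2]
def tri(a,b):
    (o,d),(p,e)=ray('scene',a),ray('top',b)
    s=np.linalg.lstsq(np.c_[d,-e],p-o,rcond=None)[0]
    x,y=o+s[0]*d,p+s[1]*e;return (x+y)/2,np.linalg.norm(x-y)
E
python3 - <<'E'
from h import *
np.set_printoptions(precision=3,suppress=True)
for c in('scene','top'):
    snap(c,c+'0.png');k=get_calibration(c);print(k)
    for n in "unit drawer_left_pull drawer_right_pull box lid lid_hinge lid_edge spice_jar pepper_mill bowl mug bottle spatula tin".split():
        print(c,n,[(np.round(r['at'],3).tolist(),round(r['confidence'],2)) for r in search_frame(c,n)[:2]])
print(observe())
E
```

```text
pics
{'camera_matrix': array([[544.04 ,   0.   , 319.302],
       [  0.   , 544.04 , 240.81 ],
       [  0.   ,   0.   ,   1.   ]]), 'world_from_camera': array([[ 0.82 , -0.448,  0.357,  1.08 ],
       [ 0.573,  0.657, -0.49 , -0.658],
       [-0.015,  0.606,  0.795,  1.165],
       [ 0.   ,  0.   ,  0.   ,  1.   ]])}
scene unit [([0.658, 0.179, 0.101], 0.93), ([0.629, -0.227, 0.179], 0.4)]
scene drawer_left_pull [([0.522, 0.307, 0.068], 0.93)]
scene drawer_right_pull [([0.515, 0.133, 0.07], 0.93)]
scene box [([0.638, -0.247, 0.164], 0.79)]
scene lid [([0.627, -0.224, 0.179], 0.97)]
scene lid_hinge [([0.629, -0.228, 0.18], 0.95)]
scene lid_edge [([0.515, 0.132, 0.074], 0.19)]
scene spice_jar [([0.72, 0.264, 0.152], 0.82)]
scene pepper_mill [([0.696, 0.112, 0.169], 0.81)]
scene bowl [([0.385, 0.006, 0.023], 0.61)]
scene mug [([0.479, -0.498, 0.051], 0.79)]
scene bottle [([0.809, -0.026, 0.124], 0.59)]
scene spatula [([0.306, 0.473, 0.007], 0.79)]
scene tin [([0.538, 0.486, 0.072], 0.83), ([0.387, 0.003, 0.026], 0.3)]
{'camera_matrix': array([[566.922,   0.   , 312.006],
       [  0.  
[... 743 characters left out ...]
 0.58)]
top bowl [([0.402, -0.007, 0.018], 0.86)]
top mug [([0.481, -0.505, 0.041], 0.56)]
top bottle [([0.78, -0.014, 0.138], 0.58)]
top spatula [([0.302, 0.466, 0.008], 0.86)]
top tin [([0.52, 0.493, 0.086], 0.69), ([0.778, -0.013, 0.137], 0.42)]
{'time': 1.5, 'qpos': array([ 0.976,  0.342,  1.524, -0.   ,  1.275, -0.146]), 'qvel': array([-0.001,  0.   , -0.   ,  0.001,  0.002,  0.   ]), 'joint_efforts': array([  0.001, -43.114, -24.448,   0.072,   0.048,   0.   ]), 'tool_pos': array([0.228, 0.473, 0.227]), 'tool_rot': array([3.141, 0.   , 2.693]), 'contact_force': array([-0.03 ,  0.224, -0.078]), 'torque': array([-0.025,  0.021,  0.049]), 'grip_force': 0.0, 'opening': 0.09160562315364106}
```

View pics/scene0.png

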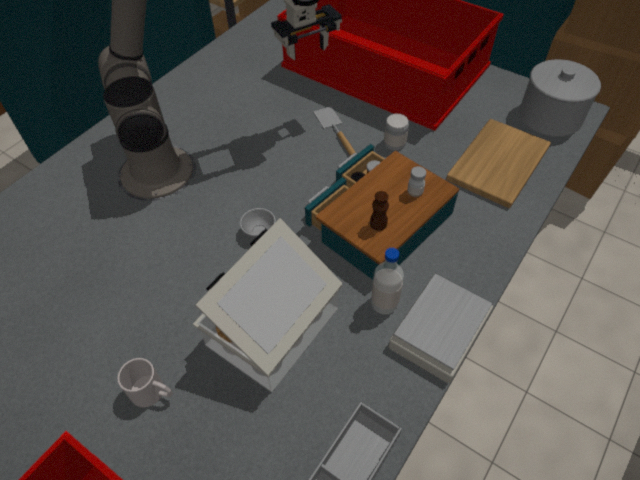

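View pics/top0.png

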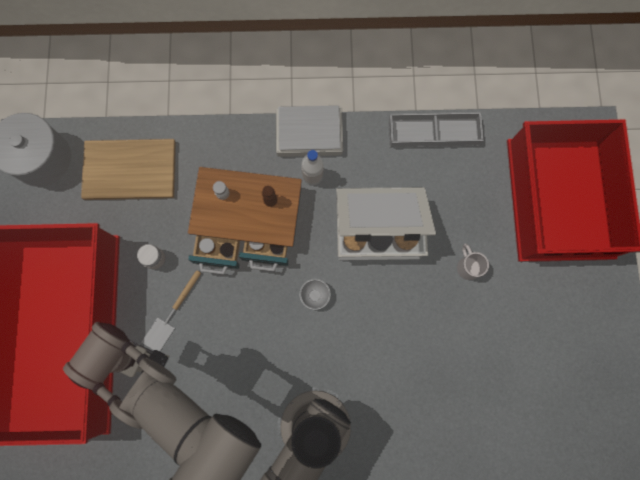

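The scene view shows both drawers ajar at about (330,190). The lid's free edge runs from (280,225) to (198,305). In the top view the pulls are near (213,270) and (263,268), the unit top spans (190..301,170..245), and the lid is at (337..434,188..236). I'll enlarge both for accurate corners.

```bash
python3 - <<'E'
import cv2,numpy as np
t=cv2.imread('pics/top0.png');s=cv2.imread('pics/scene0.png')
def c(im,x,y,w,h,k):
    o=cv2.resize(im[y:y+h,x:x+w],None,fx=k,fy=k,interpolation=cv2.INTER_CUBIC)
    o=cv2.convertScaleAbs(o,alpha=1.4,beta=10)
    for i in range(0,w,20):cv2.putText(o,str(x+i),(i*k,9),0,.35,(0,255,255));cv2.line(o,(i*k,0),(i*k,h*k),(0,255,255) if 0 else (90,90,90),1)
    for i in range(0,h,20):cv2.putText(o,str(y+i),(0,i*k+9),0,.35,(0,255,255));cv2.line(o,(0,i*k),(w*k,i*k),(90,90,90),1)
    return o
a=c(t,180,160,130,120,4);b=c(t,325,175,70+45,100,4)
cv2.imwrite('pics/t.png',a)
cv2.imwrite('pics/b.png',c(t,325,175,120,100,6))
cv2.imwrite('pics/s.png',c(s,190,130,200,150,4))
cv2.imwrite('pics/sb.png',c(s,180,210,180,150,4))
E
```

```text
(no output)
```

View pics/t.png

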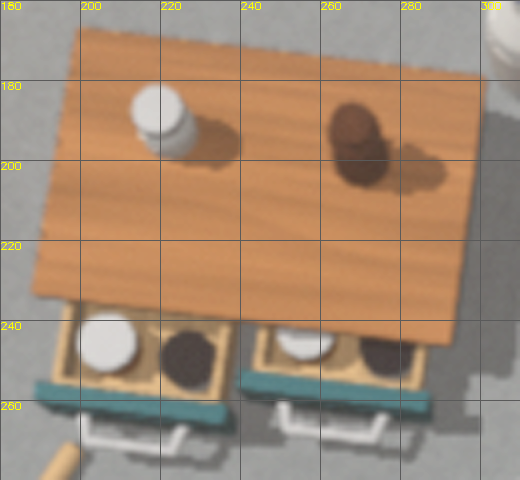

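View pics/b.png

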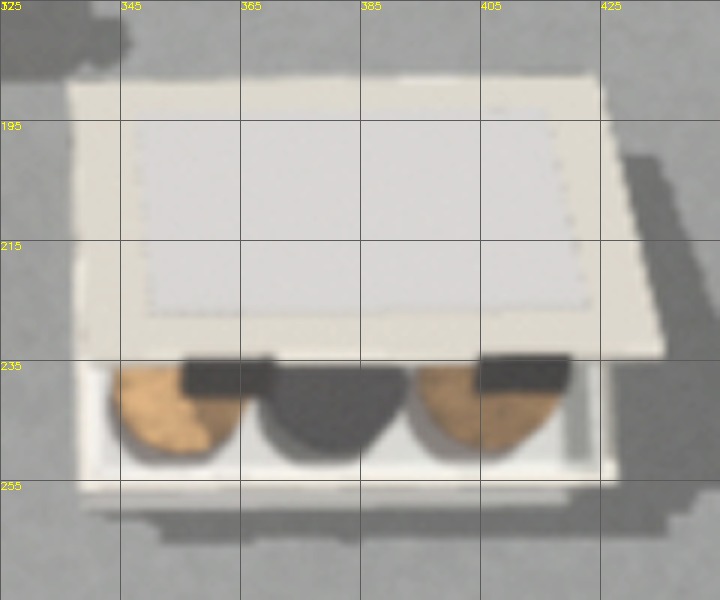

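View pics/sb.png

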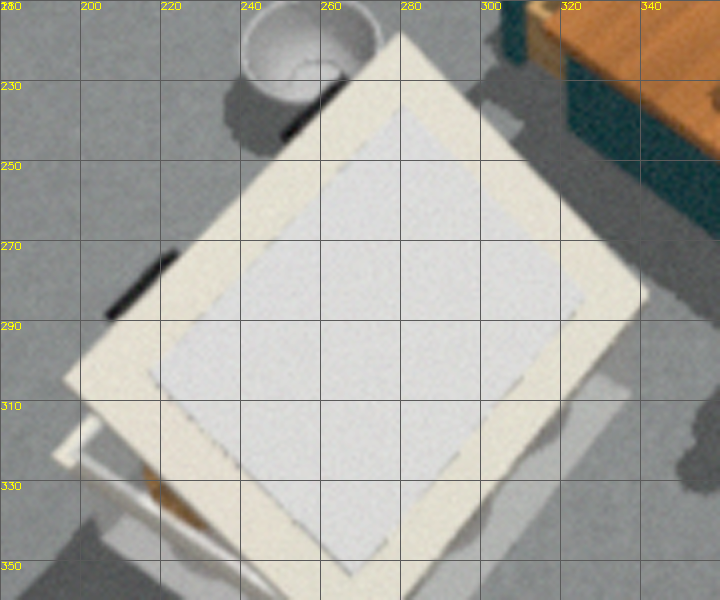

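```bash
python3 - <<'E'
from h import *
np.set_printoptions(precision=4,suppress=True)
U=[atz('top',p,.1) for p in[(188,233.5),(292,246.3),(199,167),(301,179.5)]];print('unit FL FR BL BR',*U)
f=U[1]-U[0];print(np.linalg.norm(f),np.linalg.norm(U[3]-U[2]),'yaw',np.arctan2(-f[0]*-1,-f[1])if 0 else np.arctan2(f[0],-f[1]))
for p in[(201,271.5),(223.5,274),(250,267.5),(272.5,270.5)]:print('pull',atz('top',p,.057))
for p in[(188.5,257.5),(236,263.5),(240,254.5),(287,260.5)]:print('front top edge',atz('top',p,.084))
for n,a,b in[('free L',(280,218),(338.5,234)),('free R',(196,304),(436,234)),('hinge L',(342,283),(336.5,188.5)),('hinge R',(268,372),(425,187.7))]:print(n,*tri(a,b))
for p in[(337.5,256),(428,255.5)]:print('box front rim',atz('top',p,.11))
E
```

```text
unit FL FR BL BR [0.5885 0.3766 0.1   ] [0.5416 0.057  0.1   ] [0.802  0.3468 0.1   ] [0.7541 0.0258 0.1   ]
0.3230293598705884 0.3245376842393264 yaw -0.1454296576947747
pull [0.4757 0.3429 0.057 ]
pull [0.4664 0.2727 0.057 ]
pull [0.4851 0.1903 0.057 ]
pull [0.4742 0.1202 0.057 ]
front top edge [0.5162 0.3769 0.084 ]
front top edge [0.4945 0.2305 0.084 ]
front top edge [0.5222 0.2183 0.084 ]
front top edge [0.5005 0.0736 0.084 ]
free L [ 0.551  -0.0794  0.2308] 0.0014148358963246848
free R [ 0.5467 -0.3535  0.2321] 0.0077988552879047325
hinge L [ 0.7198 -0.0825  0.1148] 0.004432389537304472
hinge R [ 0.7155 -0.3534  0.1228] 0.009094312208131877
box front rim [ 0.507 -0.081  0.11 ]
box front rim [ 0.5027 -0.3558  0.11  ]
```

Emit:
step_arm(commands=[{"translation": [0,0,0],"roll": -0.101},{"translation": [0,0,0],"roll": -0.101},{"translation": [0,0,0],"roll": -0.101},{"translation": [-23,-12.8,0],"roll": 0},{"translation": [-23,-12.8,0],"roll": 0},{"translation": [-23,-12.8,0],"roll": 0},{"translation": [-23,-12.8,0],"roll": 0},{"translation": [-23,-12.8,0],"roll": 0},{"translation": [-23,-12.8,0],"roll": 0},{"translation": [-23,-12.8,0],"roll": 0},{"translation": [-23,-12.8,0],"roll": 0},{"translation": [-23,-12.8,0],"roll": 0},{"translation": [-23,-12.8,0],"roll": 0},{"translation": [0,0,25],"roll": 0},{"translation": [0,0,25],"roll": 0},{"translation": [0,0,25],"roll": 0},{"translation": [0,0,0],"roll": 0},{"translation": [0,0,0],"roll": 0}], fingers=0)

```text
time: 3.0
tool_pos: [0.4363, 0.3127, 0.1512]
tool_rot: [-3.14, -0.002, 2.996]
contact_force: [-0.1, 0.2, -0.2]
opening: 0.0006
grip_force: 0.0
```

Emit:
step_arm(commands=[{"translation": [0,0,22],"roll": 0},{"translation": [0,0,22],"roll": 0},{"translation": [0,0,22],"roll": 0},{"translation": [0,0,22],"roll": 0},{"translation": [0,0,22],"roll": 0},{"translation": [-4,0,0],"roll": 0},{"translation": [-4,0,0],"roll": 0},{"translation": [-4,0,0],"roll": 0},{"translation": [-4,0,0],"roll": 0},{"translation": [-3,0,0],"roll": 0},{"translation": [-3,0,0],"roll": 0},{"translation": [-3,0,0],"roll": 0},{"translation": [-3,0,0],"roll": 0},{"translation": [-3,0,0],"roll": 0},{"translation": [-3,0,0],"roll": 0},{"translation": [-3,0,0],"roll": 0}])

```text
time: 4.33
tool_pos: [0.4734, 0.3076, 0.0417]
tool_rot: [-3.141, -0.0, 2.996]
contact_force: [-2.0, 0.4, 1.4]
opening: 0.0001
grip_force: 1.0
```

Emit:
step_arm(commands=[{"translation": [-3,0,0],"roll": 0},{"translation": [-3,0,0],"roll": 0},{"translation": [-3,0,0],"roll": 0},{"translation": [-3,0,0],"roll": 0},{"translation": [-3,0,0],"roll": 0},{"translation": [-3,0,0],"roll": 0},{"translation": [-3,0,0],"roll": 0},{"translation": [-3,0,0],"roll": 0},{"translation": [-3,0,0],"roll": 0},{"translation": [-3,0,0],"roll": 0},{"translation": [-3,0,0],"roll": 0}])

```text
time: 5.25
tool_pos: [0.5063, 0.3028, 0.0417]
tool_rot: [3.142, -0.0, 2.996]
contact_force: [-2.0, 0.1, 1.3]
opening: 0.0001
grip_force: 1.0
```

Emit:
step_arm(commands=[{"translation": [-1.5,0,0],"roll": 0},{"translation": [-1.5,0,0],"roll": 0},{"translation": [-1.5,0,0],"roll": 0},{"translation": [-1.5,0,0],"roll": 0},{"translation": [-1.5,0,0],"roll": 0},{"translation": [-1.5,0,0],"roll": 0},{"translation": [-1.5,0,0],"roll": 0},{"translation": [-1.5,0,0],"roll": 0}])

```text
time: 5.92
tool_pos: [0.518, 0.301, 0.0417]
tool_rot: [-3.142, -0.0, 2.996]
contact_force: [-2.1, -0.5, 0.8]
opening: 0.0004
grip_force: 1.0
```

Emit:
step_arm(commands=[{"translation": [-1.2,0,0],"roll": 0},{"translation": [-1.2,0,0],"roll": 0},{"translation": [-1.2,0,0],"roll": 0},{"translation": [-1.2,0,0],"roll": 0},{"translation": [-1.2,0,0],"roll": 0}])

```text
time: 6.33
tool_pos: [0.5239, 0.3001, 0.0417]
tool_rot: [3.142, -0.0, 2.996]
contact_force: [-1.8, -0.3, 0.1]
opening: 0.0004
grip_force: 0.9
```

Emit:
step_arm(commands=[{"translation": [-1.2,0,0],"roll": 0},{"translation": [-1.2,0,0],"roll": 0},{"translation": [-1.2,0,0],"roll": 0},{"translation": [-1.2,0,0],"roll": 0},{"translation": [-1,0,0],"roll": 0}])

```text
time: 6.75
tool_pos: [0.5297, 0.2993, 0.0417]
tool_rot: [3.142, 0.0, 2.996]
contact_force: [-1.4, -0.8, 0.3]
opening: 0.0001
grip_force: 0.9
```

Emit:
step_arm(commands=[{"translation": [-1.2,0,0],"roll": 0},{"translation": [-1.2,0,0],"roll": 0},{"translation": [-1.2,0,0],"roll": 0},{"translation": [-1.2,0,0],"roll": 0},{"translation": [-1,0,0],"roll": 0}])

```text
time: 7.17
tool_pos: [0.5354, 0.2985, 0.0417]
tool_rot: [3.142, 0.0, 2.996]
contact_force: [-2.1, 0.0, 0.8]
opening: 0.0003
grip_force: 0.9
```

```bash
python3 - <<'E'
from h import *
im=snap('top','top1.png')
o=cv2.resize(im[160:290,180:310,::-1],None,fx=4,fy=4,interpolation=cv2.INTER_CUBIC)
s=snap('scene','scene1.png')[120:270,270:470,::-1]
s=cv2.resize(s,(693,520),interpolation=cv2.INTER_CUBIC)
cv2.imwrite('pics/c1.png',cv2.resize(np.hstack([o,s]),(800,343)))
E
```

```text
(no output)
```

View pics/c1.png

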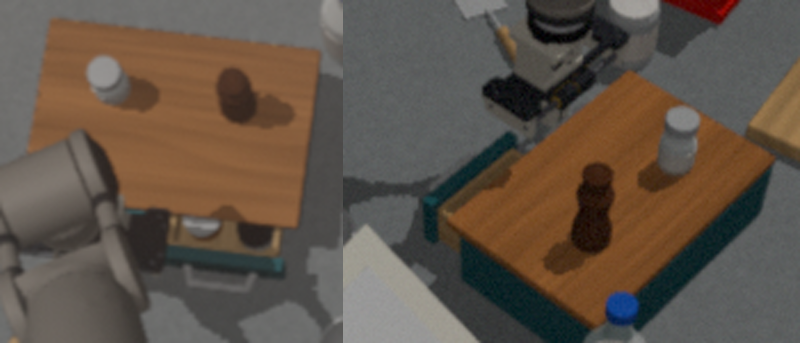

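The view shows the left drawer nearly home behind the gripper, the right one still open, and the jar and mill undisturbed. I'll keep pushing until the force rises.

Emit:
step_arm(commands=[{"translation": [-1,0,0],"roll": 0},{"translation": [-1,0,0],"roll": 0},{"translation": [-1,0,0],"roll": 0},{"translation": [-1,0,0],"roll": 0}])

```text
time: 7.6
tool_pos: [0.5393, 0.2979, 0.0417]
tool_rot: [3.142, -0.0, 2.996]
contact_force: [-2.6, -1.4, -0.2]
opening: 0.0002
grip_force: 0.9
```

Emit:
step_arm(commands=[{"translation": [-1,0,0],"roll": 0},{"translation": [-1,0,0],"roll": 0},{"translation": [-1,0,0],"roll": 0},{"translation": [-1,0,0],"roll": 0}])

```text
time: 7.93
tool_pos: [0.5415, 0.2976, 0.0417]
tool_rot: [-3.141, -0.004, 2.996]
contact_force: [-11.2, 1.6, 6.3]
opening: 0.0003
grip_force: 5.6
```

Emit:
step_arm(commands=[{"translation": [-0.5,0,0],"roll": 0},{"translation": [0,0,0],"roll": 0},{"translation": [5,0,0],"roll": 0},{"translation": [15,0,0],"roll": 0},{"translation": [20,0,0],"roll": 0},{"translation": [20,0,0],"roll": 0},{"translation": [20,0,0],"roll": 0},{"translation": [0,-25,0],"roll": 0},{"translation": [0,-25,0],"roll": 0},{"translation": [0,-25,0],"roll": 0},{"translation": [0,-25,0],"roll": 0},{"translation": [0,-25,0],"roll": 0},{"translation": [0,-25,0],"roll": 0},{"translation": [0,0,0],"roll": 0},{"translation": [-4,0,0],"roll": 0},{"translation": [-4,0,0],"roll": 0},{"translation": [-4,0,0],"roll": 0},{"translation": [-4,0,0],"roll": 0},{"translation": [-4,0,0],"roll": 0}])

```text
time: 9.52
tool_pos: [0.4633, 0.1583, 0.0417]
tool_rot: [3.141, 0.001, 2.997]
contact_force: [0.2, 0.6, 0.1]
opening: 0.0003
grip_force: 0.0
```

Emit:
step_arm(commands=[{"translation": [-3,0,0],"roll": 0},{"translation": [-3,0,0],"roll": 0},{"translation": [-3,0,0],"roll": 0},{"translation": [-3,0,0],"roll": 0},{"translation": [-3,0,0],"roll": 0},{"translation": [-3,0,0],"roll": 0},{"translation": [-3,0,0],"roll": 0},{"translation": [-3,0,0],"roll": 0},{"translation": [-3,0,0],"roll": 0},{"translation": [-3,0,0],"roll": 0},{"translation": [-3,0,0],"roll": 0},{"translation": [-3,0,0],"roll": 0},{"translation": [-3,0,0],"roll": 0},{"translation": [-3,0,0],"roll": 0},{"translation": [-3,0,0],"roll": 0},{"translation": [-2,0,0],"roll": 0},{"translation": [-2,0,0],"roll": 0},{"translation": [-1,0,0],"roll": 0}])

```text
time: 11.02
tool_pos: [0.5124, 0.1502, 0.0418]
tool_rot: [3.142, 0.0, 2.996]
contact_force: [-2.6, 0.2, -1.1]
opening: 0.0002
grip_force: 0.9
```

Emit:
step_arm(commands=[{"translation": [-1,0,0],"roll": 0},{"translation": [-1,0,0],"roll": 0},{"translation": [-1,0,0],"roll": 0},{"translation": [-1,0,0],"roll": 0},{"translation": [-1,0,0],"roll": 0},{"translation": [-1,0,0],"roll": 0},{"translation": [-1,0,0],"roll": 0}])

```text
time: 11.6
tool_pos: [0.519, 0.1492, 0.0417]
tool_rot: [-3.142, -0.0, 2.996]
contact_force: [-1.9, -0.0, -1.0]
opening: 0.0006
grip_force: 0.9
```

Emit:
step_arm(commands=[{"translation": [-1,0,0],"roll": 0},{"translation": [-1,0,0],"roll": 0},{"translation": [-1,0,0],"roll": 0}])

```text
time: 11.85
tool_pos: [0.5196, 0.1491, 0.0416]
tool_rot: [-3.141, -0.005, 2.996]
contact_force: [-13.4, 3.0, 7.7]
opening: 0.0004
grip_force: 6.4
```

Emit:
step_arm(commands=[{"translation": [0,0,0],"roll": 0},{"translation": [5,0,0],"roll": 0},{"translation": [15,0,0],"roll": 0},{"translation": [20,0,0],"roll": 0},{"translation": [20,0,0],"roll": 0},{"translation": [15,0,0],"roll": 0},{"translation": [0,0,-24],"roll": 0},{"translation": [0,0,-24],"roll": 0},{"translation": [0,0,-24],"roll": 0},{"translation": [0,0,-24],"roll": 0},{"translation": [0,0,-24],"roll": 0},{"translation": [0,0,-24],"roll": 0},{"translation": [0,0,-24],"roll": 0},{"translation": [0,0,-24],"roll": 0},{"translation": [0,0,-24],"roll": 0},{"translation": [0,0,-24],"roll": 0},{"translation": [0,0,0],"roll": -0.065},{"translation": [0,0,0],"roll": -0.065}])

```text
time: 13.35
tool_pos: [0.4492, 0.16, 0.284]
tool_rot: [3.14, 0.006, 3.129]
contact_force: [-0.1, -0.5, -0.6]
opening: 0.0002
grip_force: 0.0
```

Emit:
step_arm(commands=[{"translation": [-11,-31,0],"roll": 0},{"translation": [-11,-31,0],"roll": 0},{"translation": [-11,-31,0],"roll": 0},{"translation": [-11,-31,0],"roll": 0},{"translation": [-11,-31,0],"roll": 0},{"translation": [-11,-31,0],"roll": 0},{"translation": [-11,-31,0],"roll": 0},{"translation": [-11,-31,0],"roll": 0},{"translation": [-11,-31,0],"roll": 0},{"translation": [-11,-31,0],"roll": 0},{"translation": [-11,-31,0],"roll": 0},{"translation": [-11,-31,0],"roll": 0},{"translation": [0,0,0],"roll": 0},{"translation": [0,0,0],"roll": 0}])

```text
time: 14.52
tool_pos: [0.5742, -0.2161, 0.2811]
tool_rot: [-3.141, 0.001, 3.123]
contact_force: [-0.6, 1.3, -0.5]
opening: 0.0004
grip_force: 0.0
```

```bash
python3 - <<'E'
from h import *
im=snap('top','top2.png')
o=cv2.resize(im[155:285,175:445,::-1],(800,385),interpolation=cv2.INTER_CUBIC)
s=snap('scene','scene2.png')[120:390,190:470,::-1]
cv2.imwrite('pics/c2.png',np.hstack([cv2.resize(o,(450,217)),cv2.resize(s,(225,217))]) if 0 else cv2.resize(np.vstack([o,cv2.resize(s,(800,771))]),(416,600)))
cv2.imwrite('pics/t2.png',o)
print([ (n,[np.round(r['at'],3).tolist() for r in search_frame('top',n)[:1]]) for n in('drawer_left_pull','drawer_right_pull','lid_edge')])
E
```

```text
[('drawer_left_pull', [[0.57, 0.297, 0.058]]), ('drawer_right_pull', [[0.548, 0.139, 0.056]]), ('lid_edge', [])]
```

View pics/c2.png

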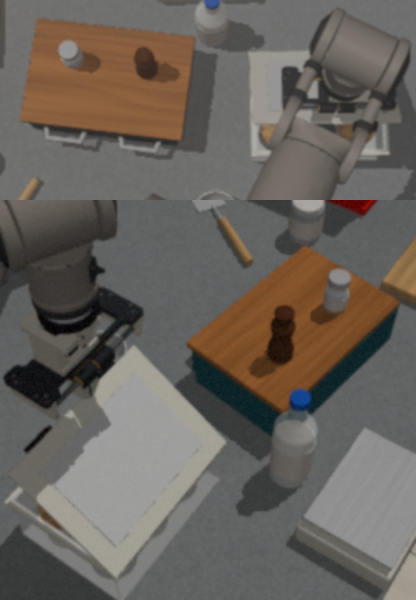

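Both drawers are shut, with only the pulls showing past the top's edge, and the gripper hovers over the lid's free edge. Now I'll lower to contact.

Emit:
step_arm(commands=[{"translation": [0,0,10],"roll": 0},{"translation": [0,0,10],"roll": 0},{"translation": [0,0,10],"roll": 0},{"translation": [0,0,10],"roll": 0},{"translation": [0,0,4],"roll": 0},{"translation": [0,0,4],"roll": 0},{"translation": [0,0,4],"roll": 0},{"translation": [0,0,3],"roll": 0},{"translation": [0,0,2],"roll": 0}])

```text
time: 15.52
tool_pos: [0.5739, -0.2143, 0.2245]
tool_rot: [3.142, 0.0, 3.126]
contact_force: [-0.1, 0.3, 0.4]
opening: 0.0003
grip_force: 0.0
```

Emit:
step_arm(commands=[{"translation": [0,0,2],"roll": 0},{"translation": [0,0,2],"roll": 0},{"translation": [1,0,2],"roll": 0},{"translation": [1,0,2],"roll": 0}])

```text
time: 15.85
tool_pos: [0.5719, -0.2143, 0.2169]
tool_rot: [-3.141, 0.001, 3.126]
contact_force: [0.1, 0.5, 0.5]
opening: 0.0006
grip_force: 0.5
```

Emit:
step_arm(commands=[{"translation": [1.5,0,3],"roll": 0},{"translation": [1.5,0,3],"roll": 0},{"translation": [1.5,0,3],"roll": 0},{"translation": [1.5,0,3],"roll": 0}])

```text
time: 16.18
tool_pos: [0.5656, -0.2141, 0.2044]
tool_rot: [3.141, -0.0, 3.126]
contact_force: [0.8, -0.3, 2.2]
opening: 0.0007
grip_force: 0.5
```

Emit:
step_arm(commands=[{"translation": [2,0,4],"roll": 0},{"translation": [2,0,4],"roll": 0},{"translation": [2,0,4],"roll": 0},{"translation": [1.8,0,4],"roll": 0},{"translation": [1.7,0,4],"roll": 0},{"translation": [1.6,0,4],"roll": 0},{"translation": [1.5,0,4],"roll": 0},{"translation": [1.4,0,4],"roll": 0}])

```text
time: 16.85
tool_pos: [0.5516, -0.2139, 0.1723]
tool_rot: [3.141, -0.0, 3.126]
contact_force: [-0.4, -0.7, 1.4]
opening: 0.0005
grip_force: 0.5
```

Emit:
step_arm(commands=[{"translation": [1.3,0,4],"roll": 0},{"translation": [1.2,0,4],"roll": 0},{"translation": [1.1,0,4],"roll": 0},{"translation": [1,0,4],"roll": 0},{"translation": [0.9,0,4],"roll": 0},{"translation": [0.8,0,4],"roll": 0},{"translation": [0.7,0,4],"roll": 0},{"translation": [0.6,0,3],"roll": 0},{"translation": [0.5,0,3],"roll": 0}])

```text
time: 17.6
tool_pos: [0.5437, -0.2138, 0.1383]
tool_rot: [3.141, 0.0, 3.126]
contact_force: [-0.8, 0.7, 0.9]
opening: 0.0007
grip_force: 0.5
```

Emit:
step_arm(commands=[{"translation": [0.4,0,2.5],"roll": 0},{"translation": [0.3,0,2.5],"roll": 0},{"translation": [0.2,0,2.5],"roll": 0},{"translation": [0.1,0,2.5],"roll": 0},{"translation": [0,0,2],"roll": 0},{"translation": [0,0,2],"roll": 0},{"translation": [0,0,1],"roll": 0},{"translation": [0,0,1],"roll": 0}])

```text
time: 18.27
tool_pos: [0.5427, -0.2138, 0.1226]
tool_rot: [3.141, -0.0, 3.126]
contact_force: [-1.3, 0.2, 0.4]
opening: 0.0002
grip_force: 0.4
```

Emit:
step_arm(commands=[{"translation": [0,0,1],"roll": 0},{"translation": [0,0,1],"roll": 0},{"translation": [0,0,1],"roll": 0}])

```text
time: 18.52
tool_pos: [0.5427, -0.2138, 0.1197]
tool_rot: [3.142, 0.0, 3.126]
contact_force: [-0.0, -0.6, 1.0]
opening: 0.0001
grip_force: 0.4
```

Emit:
step_arm(commands=[{"translation": [0,0,1],"roll": 0},{"translation": [0,0,1],"roll": 0},{"translation": [0,0,0],"roll": 0}])

```text
time: 18.77
tool_pos: [0.5428, -0.2138, 0.1192]
tool_rot: [-3.141, 0.001, 3.126]
contact_force: [-4.0, 2.4, 10.1]
opening: 0.0005
grip_force: 5.2
```

Emit:
step_arm(commands=[{"translation": [0,0,0.5],"roll": 0},{"translation": [0,0,0],"roll": 0},{"translation": [0,0,-3],"roll": 0},{"translation": [0,0,-10],"roll": 0},{"translation": [0,0,-20],"roll": 0},{"translation": [0,0,-25],"roll": 0},{"translation": [0,0,-25],"roll": 0},{"translation": [0,0,-25],"roll": 0},{"translation": [0,0,-25],"roll": 0},{"translation": [20,0,-5],"roll": 0},{"translation": [25,0,0],"roll": 0},{"translation": [25,0,0],"roll": 0},{"translation": [25,0,0],"roll": 0},{"translation": [25,0,0],"roll": 0},{"translation": [20,0,0],"roll": 0},{"translation": [0,0,0],"roll": 0},{"translation": [0,0,0],"roll": 0}])

```text
time: 20.18
tool_pos: [0.4026, -0.2118, 0.256]
tool_rot: [-3.141, 0.001, 3.125]
contact_force: [0.4, 0.3, 0.5]
opening: 0.0007
grip_force: 0.0
```

```bash
python3 - <<'E'
from h import *
im=snap('top','top3.png')[155:285,175:495,::-1];s=snap('scene','scene3.png')[120:420,110:510,::-1]
cv2.imwrite('pics/c3.png',np.vstack([cv2.resize(im,(640,260),interpolation=2),cv2.resize(s,(453,340),interpolation=2)[:, :].copy() if 0 else cv2.copyMakeBorder(cv2.resize(s,(453,340)),0,0,0,187,0)]))
print([ (n,[np.round(r['at'],3).tolist() for r in search_frame('top',n)[:1]]) for n in('drawer_left_pull','drawer_right_pull','lid_edge','spice_jar','pepper_mill','bottle','bowl','mug')],observe()['contact_force'])
E
```

```text
[('drawer_left_pull', [[0.57, 0.293, 0.053]]), ('drawer_right_pull', [[0.545, 0.142, 0.06]]), ('lid_edge', [[0.616, -0.208, 0.123]]), ('spice_jar', [[0.706, 0.27, 0.174]]), ('pepper_mill', [[0.681, 0.12, 0.179]]), ('bottle', [[0.778, -0.012, 0.138]]), ('bowl', [[0.4, -0.007, 0.022]]), ('mug', [[0.482, -0.504, 0.036]])] [ 0.0736815  -0.10766926 -0.67847604]
```

View pics/c3.png

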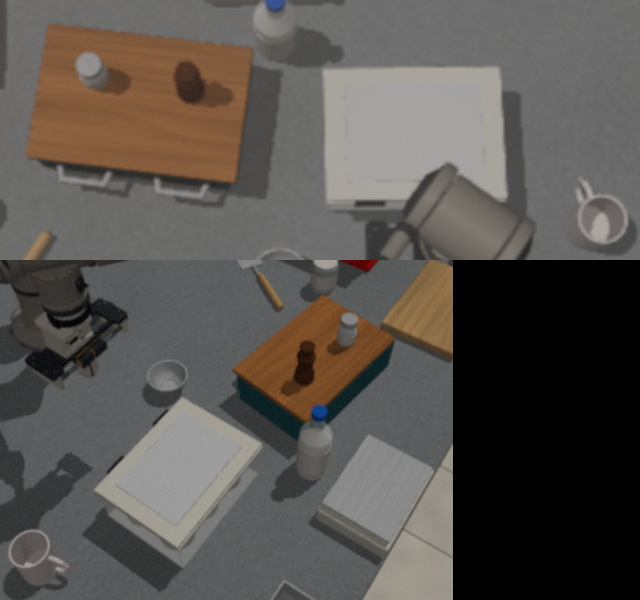

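Both drawers are shut, the lid lies flat on the rim, nothing else has moved, and the robot is clear. I'll hand in.

```bash
python3 -c "
from cell import hand_in
print(hand_in())"
```

```text
the job is handed in; nothing more can be done
None
```

I pushed both drawers fully home and then the lid flat onto the box rim, in about 20 s on the robot's clock; nothing else looked moved in the last pictures, and the job is handed in (no verdict was returned).

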